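# Put the carver's bench things away in their routed docks

## Robot

A 7-joint arm with a two-finger parallel gripper is mounted at the origin on the work surface. World frame = base frame: x ahead of the robot, y to its left, z up, the work surface at z = 0. Lengths are in m, angles in rad, forces in N, time in s.
With the tool pointing down it reaches from about 0.425 to 0.875 m from the base axis. Payload 8.4 kg.
Tool frame: the origin (TCP) lies at the very end of the fingers, on their centre line; the grasp point (between the pads) lies 19 mm behind it (arm.pinch_z is the distance from the TCP to the grasp point, in m); z points along the fingers, y is the line along which they close (so a half turn about z gives the same grasp; the last joint's range is limited). The gripper opens to 85 mm and grips with 20 to 120 N. Pads are 22 mm wide; open, the fingers measure 114 mm over their backs; the gripper's body (76 mm by 85 mm) begins 54 mm behind the grasp point. The pads swing forward as they close: fully open they stand 13 mm farther back than shut.
Start: joints at [-1.396, 0.333, 0.04, 1.465, -0.013, 1.343, -0.059], TCP at [0.176, 0.626, 0.231] pointing down, gripper open.
Joint ranges: [-2.58, 2.58], [-0.38, 2.09], [-1.3, 1.39], [0.25, 2.4], [-1.5, 4.64], [0.08, 2.09], [-2.65, 2.65]. Speed limits (rad/s): [2.22, 2.22, 2.79, 2.79, 3.14, 3.14, 3.14].

## Interface

Orientations are given as a unit quaternion [w, x, y, z].
In Python, from cell import arm gives the robot as it stands. The module is installed in compiled form; this text tells all that it offers.
- The arm moves only by the tool step_arm, never from a script. Its argument "motion" is a list of rows, each a list of 7 numbers: the finger opening in m, from 0 to 0.0854, then the shift along the tool's x, y, z in m, then the turn, a rotation vector about the tool's x, y, z in rad. A call has 1 to 20 rows; each row is the pose to reach, as a shift and turn from the pose commanded when the call began, along the tool's axes at that moment; what a row does not reach only later rows make up. A row lasts 1/12 s, in which the tool goes at most 41.7 mm and 7.16 degrees, less where a joint would pass 70% of its speed; a pose out of reach is approached as far as the arm can. A call with a gripper value outside its range is refused whole. The fingers move at their own pace and stop on an object; the grip force is fixed at half the most. Time passes only in rows, so rows that repeat a pose let the fingers close. It gives the time, the measured TCP pose, the force, the opening and the grip force at its end, in the units of the state.
- arm.sense(): the state, without advancing time (a new reading comes with each control period).
- arm.snapshot(name): name is "scene" or "top" or "wrist"; returns a dict with "color" (420x560x3 uint8, red, green, blue), "vfov" (degrees; the focal length in pixels is half the picture's height over the tangent of half this angle, whatever the lens; pixels are square), "cx", "cy" (the principal point, pixels), "eye" and "orientation" of the camera in the world; the wrist camera has in their place "tool_from_camera" (4x4, takes a point from camera to tool coordinates, whose origin is the TCP and whose axes are the flange's). Camera axes: x right, y down, z forward; pixel columns grow to the right and rows downward; lengths in m; the calibration is good to about 2 mm. A picture is of the moment at which its call begins: read the wrist's pose just before it. There is no depth.
- arm.job_done(): hands the job in; it is judged then, once.
The state is a dict: "time": time; "joint_pos": joint angles; "qd": joint speeds; "joint_efforts": joint torques, N m; "position": TCP position; "eef_rot": TCP orientation; "contact_force": force on the tool from outside, world axes, zero at the start; "torque": the same for the moment, N m; "gripper_width": finger opening in m; "finger_force": force on a finger pad.
Only numpy, scipy, OpenCV 4.12 (cv2) and the standard library are available. Lean on these libraries where they do the work, as an engineer would, in place of code of your own. Each camera call takes 0.05 s, during which the arm holds its last target. There are 200 camera calls.

## Task

Put the four loose things on the carving bench away: the wide tin, the small tin, the sharpening stone and the block of router bits each belong in the pine dock whose recess is cut to their own outline and size. Set each one down upright, without dropping it, so that it sits fully down on the floor of its recess, and let go. Leave the glue bottle and the screwdriver where they are.

Things in the scene. Friction and masses are not known exactly. Their poses are not given: they have to be found in the camera images.
- wide_tin: wide round flat-topped metal wax tin, bare aluminium, 58 mm diameter, 34 mm tall, standing on the bench; origin at the centre of its underside, z up
- small_tin: narrow round metal wax tin, same look but 38 mm diameter, 34 mm tall, standing; origin at the centre of its underside, z up
- stone: grey oblong sharpening stone lying flat, 90 mm long (its x axis) by 34 mm wide (its y axis), 30 mm tall; origin at the centre of its underside, z up
- bit_block: square dark-wood block, 46 x 46 mm (x, y axes along its sides) and 32 mm tall, with four short router bits standing up from its top within 18 mm of the centre in x and y, to 57 mm above its underside; origin at the centre of its underside, z up
- dock_wide_round: pine dock fixed to the bench, 92 x 92 x 20 mm, with a round recess 72 mm in diameter, 6 mm deep, dark floor; origin at the centre of its underside, the recess is centred over it, its floor 14 mm and its rim 20 mm above the origin; z up
- dock_small_round: pine dock fixed to the bench, 74 x 74 x 20 mm, with a round recess 52 mm in diameter, 6 mm deep, dark floor; origin and heights as for the other docks (centre of the underside, recess floor 14 mm above it, rim 20 mm)
- dock_oblong: pine dock fixed to the bench, 124 x 68 x 20 mm (x, y), with an oblong recess 104 mm (along its x axis) by 48 mm (along its y axis), 6 mm deep, dark floor; origin and heights as for the other docks (centre of the underside, recess floor 14 mm above it, rim 20 mm)
- dock_square: pine dock fixed to the bench, 82 x 82 x 20 mm, with a square recess 60 x 60 mm (sides along its x and y axes), 6 mm deep, dark floor; origin and heights as for the other docks (centre of the underside, recess floor 14 mm above it, rim 20 mm)
- glue_bottle: yellow glue bottle standing to the robot's left, 56 mm diameter, 150 mm tall; origin at the centre of its underside; to be left alone
- screwdriver: screwdriver lying on the bench to the robot's right, roughly 200 mm long; origin under the tool, x along it from handle to tip; to be left alone
Not all that is in view belongs to the job. What is shaped like the dock_small_round but green or white is not meant.

How it is judged:
By the outcome, as a careful person would: the job done as asked, in the order asked, and still so for the second after the job is handed in, with the robot touching nothing.
It also fails if it takes over 93 s, if anything falls off the work surface, if the arm or the gripper's body presses on something with over 40 N, if the wrist force passes 120 N, or if a joint passes its speed limit or range.

## Working session

There is one attempt and no reset: what is moved stays moved. The work goes in short steps, Python scripts to look and compute and a tool call to move; the robot and the scene stay as the last step left them, time stands still between calls to the robot, and variables do not carry over. Pictures are saved under pics/ and viewed, at most 14 in all, crops included, and the job is handed in when it is done.

Besides the shell and the picture viewer there is one more tool, called after ">>>" as name([rows], argument=value, ...), one row to a line, values as JSON. step_arm: Moves the arm, as the interface text tells. Its arguments: {"type":"object","properties":{"motion":{"type":"array","items":{"type":"array","items":{"type":"number"}}}},"required":["motion"]}

```bash
mkdir -p pics; ls; cat > h.py <<'E'
import numpy as np, cv2, pickle
from scipy.spatial.transform import Rotation as R
from cell import arm
def rot(q): return R.from_quat([q[1],q[2],q[3],q[0]]).as_matrix()
def snap(name):
    st=arm.sense(); s=arm.snapshot(name); c=s["color"]
    s["f"]=c.shape[0]/2/np.tan(np.radians(s["vfov"])/2)
    if "eye" in s:
        s["R"]=rot(s["orientation"]); s["t"]=np.array(s["eye"])
    else:
        T=np.eye(4);T[:3,:3]=rot(st["eef_rot"]);T[:3,3]=st["position"];T=T@np.array(s["tool_from_camera"]);s["R"]=T[:3,:3];s["t"]=T[:3,3]
    return s
def save(s,fn): cv2.imwrite(fn,s["color"][:,:,::-1])
def ray(s,uv): 
    uv=np.atleast_2d(uv).astype(float); d=np.c_[(uv[:,0]-s["cx"])/s["f"],(uv[:,1]-s["cy"])/s["f"],np.ones(len(uv))]
    return d@s["R"].T
def onz(s,uv,z):
    d=ray(s,uv); return s["t"]+d*((z-s["t"][2])/d[:,2])[:,None]
def proj(s,p):
    c=(np.atleast_2d(p)-s["t"])@s["R"]; return c[:,:2]/c[:,2:]*s["f"]+[s["cx"],s["cy"]]
def tri(s1,u1,s2,u2):
    A=0;b=0;
    for s,u in((s1,u1),(s2,u2)):
        d=ray(s,u)[0];d/=np.linalg.norm(d);P=np.eye(3)-np.outer(d,d);A=A+P;b=b+P@s["t"]
    return np.linalg.solve(A,b)
E
python3 - <<'E'
from h import *
for n in("scene","top","wrist"):
    s=snap(n);save(s,f"pics/{n}0.png");pickle.dump(s,open(n+"0.pkl","wb"))
    print(n,s["f"],s["cx"],s["cy"],s["t"],s["R"].round(3).tolist())
print(arm.sense(),arm.pinch_z)
E
```

```text
pics
scene 533.7242978618616 279.5725931544942 222.40943236546627 [ 1.29950877 -0.22993124  1.10958661] [[0.313, 0.776, -0.548], [0.95, -0.254, 0.182], [0.002, -0.577, -0.816]]
top 413.97965581052523 277.49932991362175 210.54397568313232 [ 0.46220876 -0.01411127  1.11379162] [[-0.013, -0.99, 0.142], [-1.0, 0.014, 0.002], [-0.003, -0.142, -0.99]]
wrist 320.27204279710054 275.0710869116995 207.14182299181957 [0.1060936  0.64578304 0.37326823] [[0.271, 0.922, 0.277], [0.963, -0.259, -0.079], [-0.001, 0.288, -0.958]]
{'time': 0.15, 'joint_pos': array([-1.39617027,  0.33372959,  0.03988577,  1.46605936, -0.01340185,
        1.3432641 , -0.05849184]), 'qd': array([-0.00143482, -0.00093256,  0.0012906 , -0.0053666 ,  0.0009629 ,
        0.00027078,  0.00148987]), 'joint_efforts': array([ 2.08593461e-03, -6.59044075e+01,  1.36706281e+00, -4.05866289e+01,
        1.69530627e-02,  9.73802438e-03, -4.66221638e-05]), 'position': array([0.17570519, 0.62544971, 0.23064232]), 'eef_rot': array([-4.20738467e-05,  1.36494590e-01,  9.90640636e-01, -5.95715745e-04]), 'contact_force': array([-0.20644081, -0.32088129,  0.58225466]), 'torque': array([ 0.02120305, -0.00163867,  0.04485921]), 'finger_force': 0.0, 'gripper_width': 0.08566302431480617} 0.0187
```

View pics/scene0.png

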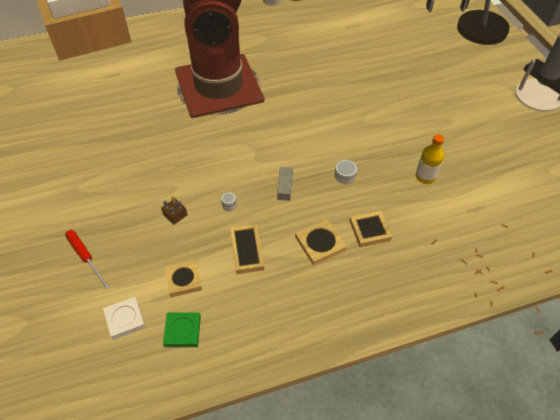

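View pics/top0.png

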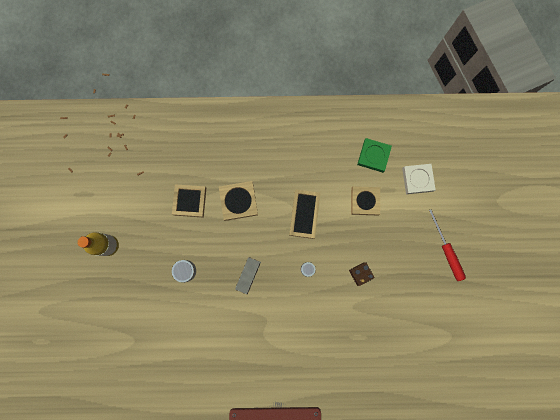

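The pictures show, in scene / top pixels:
- **Tins:** the wide tin is at (346,172) / (182,271). The small tin is at (229,201) / (308,269).
- **Stone:** (286,183) / (248,275).
- **Bit block:** (174,210) / (361,273).
- **Docks in top:** square (188,200), wide round (238,200), oblong (305,214) and small round, pine, (366,200).

Possible mix-ups:
- The small tin could be taken for the wide one, so I'll tell them apart by size.
- The green dock (375,155) and white dock (420,178) look like the small round dock; I choose the pine one with the dark floor at (366,200).
- The square and oblong docks differ in outline.

```bash
cat > m.py <<'E'
from h import *
S={n:pickle.load(open(n+"0.pkl","rb")) for n in("top","scene")}
W={"top":dict(wide=(182,271),small=(308,269),stone=(248,275),block=(361,273),dw=(238,200),ds=(366,200),do=(305,214),dq=(188,200)),
"scene":dict(wide=(346,172),small=(229,201),stone=(286,183),block=(174,210),dw=(321,241),ds=(183,277),do=(247,248),dq=(371,228))}
def blobs(s,seeds,r=26):
    hsv=cv2.cvtColor(s["color"],cv2.COLOR_RGB2HSV); out={}
    for k,(x,y) in seeds.items():
        if k[0]=="d": m=hsv[...,2]<70
        elif k=="block": m=hsv[...,2]<115
        else: m=hsv[...,1]<75
        n,l,st,c=cv2.connectedComponentsWithStats(m.astype(np.uint8))
        best=max((i for i in range(1,n) if abs(c[i]-[x,y]).max()<14),key=lambda i:st[i,4],default=None)
        if best is None: print("none",k);continue
        ct=cv2.findContours((l==best).astype(np.uint8),cv2.RETR_EXTERNAL,cv2.CHAIN_APPROX_NONE)[0][0][:,0]
        out[k]=(c[best],st[best],ct)
    return out
E
python3 - <<'E'
from m import *
B={n:blobs(S[n],W[n]) for n in W}
for k in W["top"]:
    p=tri(S["top"],B["top"][k][0],S["scene"],B["scene"][k][0])
    rp=[np.abs(proj(S[n],p)[0]-B[n][k][0]).max().round(1) for n in B]
    z=.014 if k[0]=="d" else .03
    q=onz(S["top"],B["top"][k][2],z)[:,:2]
    rr=cv2.minAreaRect((q*1000).astype(np.float32))
    print(k,p.round(4),rp,B["top"][k][0].round(1),B["scene"][k][0].round(1),"rect",np.round(rr[0],1),np.round(rr[1],1),round(rr[2],1))
t=cv2.resize(S["top"]["color"][140:305,150:450],None,fx=2.6,fy=2.6,interpolation=cv2.INTER_CUBIC)
for n in["top"]:
    for k,b in B[n].items(): cv2.polylines(t,[((b[2]-[150,140]+.5)*2.6).astype(int)],True,(255,0,0),1)
cv2.imwrite("pics/top_crop.png",t[:,:,::-1])
E
```

```text
wide [0.4633 0.2346 0.0207] [np.float64(0.4), np.float64(0.4)] [183.4 270.8] [345.5 171. ] rect [463.  234.6] [62.7 56.4] 89.2
small [ 0.4636 -0.0901  0.0212] [np.float64(0.3), np.float64(0.3)] [307.7 269. ] [228.6 200.8] rect [463.8 -89.4] [36.3 36. ] 88.8
stone [0.4496 0.067  0.028 ] [np.float64(0.3), np.float64(0.3)] [247.4 275.3] [284.8 180.5] rect [450.3  67.3] [36.2 91. ] 67.2
block [ 0.4501 -0.2303  0.0191] [np.float64(0.5), np.float64(0.5)] [361.3 273.4] [173.7 210.9] rect [ 450.2 -226.9] [48.8 51.4] 25.2
dw [0.6487 0.0928 0.0192] [np.float64(0.5), np.float64(0.5)] [237.7 200.2] [320.5 239.9] rect [649.2  95. ] [67.4 68.4] 89.8
ds [ 0.6443 -0.25    0.0198] [np.float64(0.4), np.float64(0.5)] [365.7 200. ] [182.4 276.5] rect [ 645.8 -250.2] [49.4 47.6] 24.2
do [ 0.6104 -0.0853  0.0176] [np.float64(0.4), np.float64(0.4)] [304.4 213.5] [246.3 246.8] rect [611.6 -84.5] [ 47.6 103.1] 81.7
dq [0.6504 0.2255 0.0192] [np.float64(0.4), np.float64(0.5)] [188.2 200.2] [370.7 226.6] rect [652.  228.1] [59.3 59.1] 84.8
```

View pics/top_crop.png

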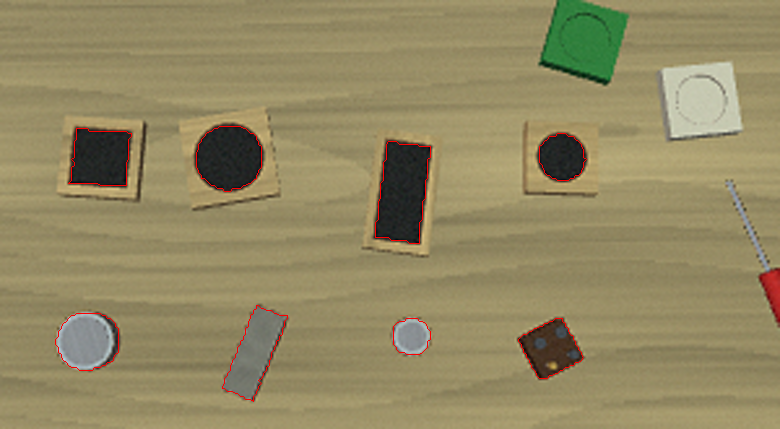

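The crop shows every outline fitted well. The pine small-round dock at top (366,200) has the 49 mm dark disc, so I'm keeping it; green and white are rejected. The wide tin measures about 58 mm and the small one 36 mm.

```bash
cat > go.py <<'E'
import sys; from h import *
# usage: go.py x y z phi : shift/turn in tool axes to reach TCP x,y,z with closing line at phi deg
x,y,z,phi=map(float,sys.argv[1:5]); st=arm.sense(); R0=rot(st["eef_rot"]); a=np.radians(phi)
Y=np.array([np.cos(a),np.sin(a),0]);Z=np.array([0,0,-1.]);T=np.c_[np.cross(Y,Z),Y,Z]
print("shift",(R0.T@(np.array([x,y,z])-st["position"])).round(4),"turn",R.from_matrix(R0.T@T).as_rotvec().round(4),"at",st["position"].round(4),"t",st["time"])
E
python3 go.py .463 .2346 .23 90
```

```text
shift [-0.3823 -0.2986  0.001 ] turn [-1.200e-03 -1.000e-04 -2.738e-01] at [0.1757 0.6254 0.2306] t 0.15
```

>>> step_arm([
  [0.085, -0.03, -0.023, 0, 0, 0, -0.03],
  [0.085, -0.06, -0.047, 0, 0, 0, -0.06],
  [0.085, -0.09, -0.07, 0, 0, 0, -0.09],
  [0.085, -0.12, -0.094, 0, 0, 0, -0.12],
  [0.085, -0.15, -0.117, 0, 0, 0, -0.15],
  [0.085, -0.18, -0.14, 0, 0, 0, -0.18],
  [0.085, -0.21, -0.164, 0, 0, 0, -0.21],
  [0.085, -0.24, -0.187, 0, 0, 0, -0.24],
  [0.085, -0.27, -0.21, 0, 0, 0, -0.274],
  [0.085, -0.3, -0.234, 0, 0, 0, -0.274],
  [0.085, -0.33, -0.257, 0, -0.0012, 0, -0.274],
  [0.085, -0.36, -0.28, 0, -0.0012, 0, -0.274],
  [0.085, -0.382, -0.2986, 0.001, -0.0012, 0, -0.274],
  [0.085, -0.382, -0.2986, 0.001, -0.0012, 0, -0.274],
  [0.085, -0.382, -0.2986, 0.001, -0.0012, 0, -0.274],
  [0.085, -0.382, -0.2986, 0.001, -0.0012, 0, -0.274],
])

```text
time: 1.48
position: [0.4623, 0.2356, 0.2301]
eef_rot: [-0.0, -0.0, 1.0, 0.001]
contact_force: [0.2, 0.8, 0.1]
gripper_width: 0.0848
finger_force: 0.0
```

```bash
python3 - <<'E'
from h import *
s=snap("wrist");save(s,"pics/w1.png");pickle.dump(s,open("w1.pkl","wb"))
print(proj(s,[[.463,.2346,.034],[.6487,.0928,.02],[.6504,.2255,.02]]).round(1), s["t"])
E
python3 go.py .463 .2346 .1 90
```

```text
[[273.5 181.7]
 [163.5 321. ]
 [266.7 322. ]] [0.39001459 0.23581225 0.37288614]
shift [-0.001  -0.0017  0.1301] turn [ 0.0013 -0.0004  0.0018] at [0.462  0.2361 0.2301] t 1.5333
```

View pics/w1.png

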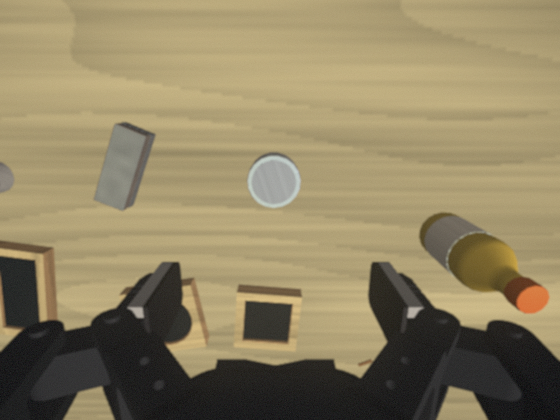

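The wide tin appears at (274,181), within a pixel of the predicted (273.5,181.7), and the fingertips straddle it. Descending.

>>> step_arm([
  [0.085, 0, 0, 0.03, 0, 0, 0],
  [0.085, 0, -0.001, 0.06, 0, 0, 0],
  [0.085, -0.001, -0.0015, 0.09, 0, 0, 0],
  [0.085, -0.001, -0.0015, 0.12, 0, 0, 0],
  [0.085, -0.001, -0.0015, 0.15, 0, 0, 0],
  [0.085, -0.001, -0.0015, 0.175, 0, 0, 0],
  [0.085, -0.001, -0.0015, 0.195, 0, 0, 0],
  [0.085, -0.001, -0.0015, 0.21, 0, 0, 0],
  [0.085, -0.001, -0.0015, 0.22, 0, 0, 0],
  [0.085, -0.001, -0.0015, 0.226, 0, 0, 0],
  [0.085, -0.001, -0.0015, 0.226, 0, 0, 0],
  [0.03, -0.001, -0.0015, 0.226, 0, 0, 0],
  [0.03, -0.001, -0.0015, 0.226, 0, 0, 0],
  [0.03, -0.001, -0.0015, 0.226, 0, 0, 0],
  [0.03, -0.001, -0.0015, 0.226, 0, 0, 0],
  [0.03, -0.001, -0.0015, 0.226, 0, 0, 0],
  [0.03, -0.001, -0.0015, 0.226, 0, 0, 0],
  [0.03, -0.001, -0.0015, 0.226, 0, 0, 0],
])

```text
time: 3.03
position: [0.4645, 0.2343, 0.0057]
eef_rot: [0.001, -0.0, 1.0, 0.001]
contact_force: [-2.1, -0.6, 6.4]
gripper_width: 0.0566
finger_force: 63.1
```

```bash
python3 - <<'E'
from h import *
s=pickle.load(open("w1.pkl","rb"));t=pickle.load(open("top0.pkl","rb"))
h=cv2.cvtColor(s["color"],cv2.COLOR_RGB2HSV);m=((h[...,1]<75)&(h[...,2]>110)).astype(np.uint8)
n,l,st,c=cv2.connectedComponentsWithStats(m);i=l[181,274];print(st[i],c[i])
h=cv2.cvtColor(t["color"],cv2.COLOR_RGB2HSV);m=((h[...,1]<75)&(h[...,2]>130)).astype(np.uint8)
n2,l2,st2,c2=cv2.connectedComponentsWithStats(m);j=l2[271,182];print(st2[j],c2[j]);print(tri(s,c[i],t,c2[j]))
print(arm.sense())
E
python3 go.py .6487 .0928 .15 90
```

```text
[ 246  152   56   57 2443] [273.5718379  180.64101515]
[171 260  23  23 387] [181.9250646  270.72868217]
[0.46272735 0.23556403 0.03433157]
{'time': 3.0333, 'joint_pos': array([-0.83639152,  0.32118222,  0.32503333,  2.0200152 , -0.14053906,
        0.81833856,  1.14022879]), 'qd': array([-1.29746548e-03,  1.42587707e-04, -7.38047626e-04,  1.60245657e-03,
        1.91558621e-03,  9.33404416e-05, -8.59914861e-04]), 'joint_efforts': array([ 1.48440544e-01, -4.91425288e+01,  4.43838805e+00, -2.92071283e+01,
       -7.19793752e-03, -6.88959695e-01, -3.13226727e-02]), 'position': array([0.46454682, 0.234318  , 0.00574508]), 'eef_rot': array([ 8.24161641e-04, -1.19717375e-04,  9.99998782e-01,  1.32008681e-03]), 'contact_force': array([-2.11711837, -0.61525647,  6.44718992]), 'torque': array([-0.17424531,  0.33356   ,  0.05645082]), 'finger_force': 63.08867812156677, 'gripper_width': 0.0566080040562098}
shift [-0.1844 -0.1412 -0.1443] turn [0.0026 0.0016 0.0002] at [0.4645 0.2343 0.0057] t 3.0333
```

The tin's height from two views is 34.3 mm and it is gripped. Lifting and carrying it above its dock.

>>> step_arm([
  [0.03, 0, 0, -0.01, 0, 0, 0],
  [0.03, 0, 0, -0.03, 0, 0, 0],
  [0.03, 0, 0, -0.055, 0, 0, 0],
  [0.03, -0.01, -0.008, -0.075, 0, 0, 0],
  [0.03, -0.025, -0.019, -0.08, 0, 0, 0],
  [0.03, -0.045, -0.034, -0.08, 0, 0, 0],
  [0.03, -0.065, -0.049, -0.08, 0, 0, 0],
  [0.03, -0.085, -0.064, -0.08, 0, 0, 0],
  [0.03, -0.105, -0.079, -0.08, 0, 0, 0],
  [0.03, -0.125, -0.095, -0.08, 0, 0, 0],
  [0.03, -0.145, -0.11, -0.08, 0, 0, 0],
  [0.03, -0.162, -0.123, -0.08, 0, 0, 0],
  [0.03, -0.175, -0.132, -0.08, 0, 0, 0],
  [0.03, -0.183, -0.138, -0.08, 0.002, 0.001, 0],
  [0.03, -0.1855, -0.14, -0.08, 0.002, 0.001, 0],
  [0.03, -0.1855, -0.14, -0.08, 0.002, 0.001, 0],
  [0.03, -0.1855, -0.14, -0.08, 0.002, 0.001, 0],
  [0.03, -0.1855, -0.14, -0.08, 0.002, 0.001, 0],
])

```text
time: 4.53
position: [0.6485, 0.095, 0.0842]
eef_rot: [-0.001, -0.001, 1.0, -0.0]
contact_force: [-0.2, 0.1, -1.6]
gripper_width: 0.0565
finger_force: 64.1
```

```bash
python3 - <<'E'
from h import *
s=snap("wrist");t=snap("scene")
a=s["color"]; b=cv2.resize(t["color"][150:300,220:420],None,fx=2.8,fy=2.8,interpolation=cv2.INTER_CUBIC)
v=np.zeros((420,800,3),np.uint8); v[:,:440]=a[:,60:500]; b=cv2.resize(b,(360,270)); v[:270,440:]=b
cv2.imwrite("pics/w2.png",v[:,:,::-1]); print(arm.sense()["contact_force"])
E
python3 go.py .65 .094 .02 90
```

```text
[ 0.55587232  0.27037666 -0.94508683]
shift [-0.0014 -0.0007  0.0643] turn [-0.0003 -0.0012  0.0014] at [0.6487 0.0948 0.0843] t 4.6333
```

View pics/w2.png

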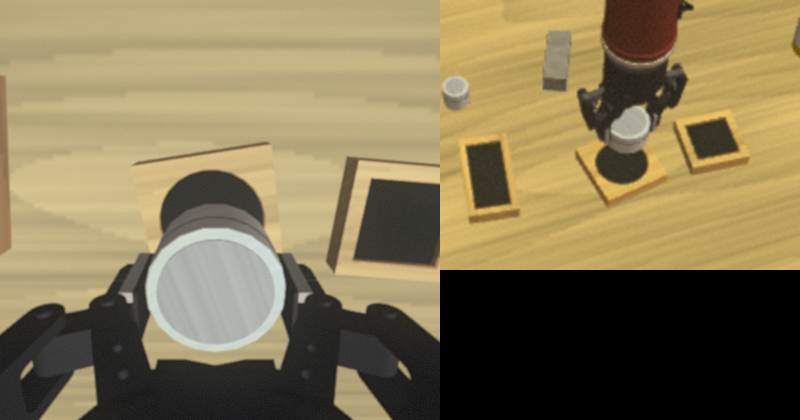

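The wrist view shows the tin (275,290) held level over the dark recess, whose centre is at about x=272, so I correct roughly 2 mm in y. Lowering.

>>> step_arm([
  [0.03, -0.0014, -0.0015, 0.015, 0, 0, 0],
  [0.03, -0.0014, -0.0015, 0.03, 0, 0, 0],
  [0.03, -0.0014, -0.0015, 0.043, 0, 0, 0],
  [0.03, -0.0014, -0.0015, 0.052, 0, 0, 0],
  [0.03, -0.0014, -0.0015, 0.057, 0, 0, 0],
  [0.03, -0.0014, -0.0015, 0.06, 0, 0, 0],
  [0.03, -0.0014, -0.0015, 0.062, 0, 0, 0],
  [0.03, -0.0014, -0.0015, 0.063, 0, 0, 0],
  [0.03, -0.0014, -0.0015, 0.063, 0, 0, 0],
])

```text
time: 5.38
position: [0.651, 0.0921, 0.0215]
eef_rot: [-0.0, -0.0, 1.0, -0.0]
contact_force: [-0.1, -0.0, -1.7]
gripper_width: 0.0565
finger_force: 64.1
```

>>> step_arm([
  [0.03, 0, 0, 0.0007, 0, 0, 0],
  [0.03, 0, 0, 0.0014, 0, 0, 0],
  [0.03, 0, 0, 0.002, 0, 0, 0],
  [0.03, 0, 0, 0.002, 0, 0, 0],
])

```text
time: 5.72
position: [0.651, 0.0921, 0.0199]
eef_rot: [-0.0, -0.0, 1.0, -0.0]
contact_force: [-2.4, -0.5, 5.1]
gripper_width: 0.0565
finger_force: 64.7
```

Contact is at 19.9 mm, as expected for the tin on the recess floor. Releasing and lifting straight up.

>>> step_arm([
  [0.085, 0, 0, 0, 0, 0, 0],
  [0.085, 0, 0, 0, 0, 0, 0],
  [0.085, 0, 0, 0, 0, 0, 0],
  [0.085, 0, 0, 0, 0, 0, 0],
  [0.085, 0, 0, -0.01, 0, 0, 0],
  [0.085, 0, 0, -0.03, 0, 0, 0],
  [0.085, 0, 0, -0.06, 0, 0, 0],
  [0.085, 0, 0, -0.095, 0, 0, 0],
  [0.085, 0, 0, -0.13, 0, 0, 0],
  [0.085, 0, 0, -0.16, 0, 0, 0],
  [0.085, 0, 0, -0.18, 0, 0, 0],
  [0.085, 0, 0, -0.18, 0, 0, 0],
])

```text
time: 6.72
position: [0.6532, 0.0922, 0.2056]
eef_rot: [0.004, 0.0, 1.0, 0.001]
contact_force: [1.1, -0.5, 1.0]
gripper_width: 0.0851
finger_force: 0.0
```

```bash
python3 go.py .4636 -.0901 .2 90;python3 go.py .4636 -.0901 .2 107
```

```text
shift [ 0.1896 -0.1824  0.004 ] turn [ 0.0013  0.0073 -0.0002] at [0.6532 0.0922 0.2056] t 6.7167
shift [ 0.1896 -0.1824  0.004 ] turn [ 2.000e-04  7.400e-03 -2.969e-01] at [0.6532 0.0922 0.2056] t 6.7167
```

>>> step_arm([
  [0.085, 0.01, -0.01, 0, 0, 0, 0],
  [0.085, 0.03, -0.029, 0, 0, 0, 0],
  [0.085, 0.05, -0.049, 0, 0, 0, 0],
  [0.085, 0.07, -0.068, 0, 0, 0, 0],
  [0.085, 0.09, -0.087, 0, 0, 0, 0],
  [0.085, 0.11, -0.107, 0, 0, 0, 0],
  [0.085, 0.13, -0.126, 0, 0, 0, 0],
  [0.085, 0.15, -0.146, 0, 0, 0, 0],
  [0.085, 0.17, -0.165, 0, 0, 0, 0],
  [0.085, 0.181, -0.176, 0, 0, 0, 0],
  [0.085, 0.1875, -0.1822, 0, 0, 0, 0],
  [0.085, 0.1875, -0.1822, 0, 0, 0, 0],
  [0.085, 0.1875, -0.1822, 0, 0, 0, 0],
])

```text
time: 7.8
position: [0.464, -0.0892, 0.1998]
eef_rot: [0.0, -0.0, 1.0, -0.0]
contact_force: [0.2, 0.7, 0.2]
gripper_width: 0.085
finger_force: 0.0
```

```bash
python3 - <<'E'
from h import *
s=snap("wrist");save(s,"pics/w3.png");pickle.dump(s,open("w3.pkl","wb"));t=pickle.load(open("top0.pkl","rb"))
print(proj(s,[[.4636,-.0901,.034],[.611,-.085,.02]]).round(1))
h=cv2.cvtColor(s["color"],cv2.COLOR_RGB2HSV);m=((h[...,1]<75)&(h[...,2]>110)).astype(np.uint8)
n,l,st,c=cv2.connectedComponentsWithStats(m);u,v=proj(s,[.4636,-.0901,.034])[0].round().astype(int);i=l[v,u];print(st[i],c[i])
h=cv2.cvtColor(t["color"],cv2.COLOR_RGB2HSV);m=((h[...,1]<75)&(h[...,2]>130)).astype(np.uint8)
n2,l2,st2,c2=cv2.connectedComponentsWithStats(m);j=l2[269,308];print(st2[j],c2[j]);p=tri(s,c[i],t,c2[j]);print(p,onz(s,c[i],.034))
E
python3 go.py .4636 -.0901 .2 90
```

```text
[[273.7 187. ]
 [278.3 308.1]]
[ 254  163   40   43 1304] [273.8006135 185.0398773]
[301 262  15  15 171] [308.07602339 268.96491228]
[ 0.46385118 -0.0900468   0.02425475] [[ 0.46164853 -0.09002713  0.034     ]]
shift [ 0.0007 -0.0013 -0.0003] turn [-0.0007 -0.0003  0.0014] at [ 0.4643 -0.0888  0.1997] t 7.85
```

View pics/w3.png

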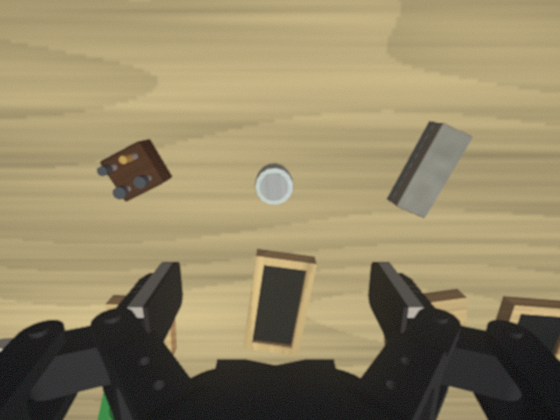

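The small tin is at (274,186) between the fingers, with the block (135,170), the stone (430,170) and the oblong dock (280,300) around it. Descending.

>>> step_arm([
  [0.085, 0.001, -0.001, 0.03, 0, 0, 0],
  [0.085, 0.001, -0.001, 0.06, 0, 0, 0],
  [0.085, 0.001, -0.001, 0.09, 0, 0, 0],
  [0.085, 0.001, -0.001, 0.12, 0, 0, 0],
  [0.085, 0.001, -0.001, 0.145, 0, 0, 0],
  [0.085, 0.001, -0.001, 0.165, 0, 0, 0],
  [0.085, 0.001, -0.001, 0.18, 0, 0, 0],
  [0.085, 0.001, -0.001, 0.189, 0, 0, 0],
  [0.085, 0.001, -0.001, 0.193, 0, 0, 0],
  [0.085, 0.001, -0.001, 0.193, 0, 0, 0],
  [0.02, 0.001, -0.001, 0.193, 0, 0, 0],
  [0.02, 0.001, -0.001, 0.193, 0, 0, 0],
  [0.02, 0.001, -0.001, 0.193, 0, 0, 0],
  [0.02, 0.001, -0.001, 0.193, 0, 0, 0],
  [0.02, 0.001, -0.001, 0.193, 0, 0, 0],
  [0.02, 0.001, -0.001, 0.193, 0, 0, 0],
  [0.02, 0.001, -0.001, 0.193, 0, 0, 0],
  [0.02, 0.001, -0.001, 0.193, 0, 0, 0],
])

```text
time: 9.35
position: [0.4628, -0.091, 0.0075]
eef_rot: [0.0, -0.0, 1.0, -0.0]
contact_force: [-1.7, 0.8, 9.4]
gripper_width: 0.0362
finger_force: 59.2
```

```bash
python3 go.py .645 -.25 .09 90; python3 - <<'E'
from m import *
s=pickle.load(open("w3.pkl","rb"));t=S["top"]
b=blobs(s,{"do":(280,305),"stone":(430,170),"block":(137,170)});bt=blobs(t,W["top"])
for k in b:
    for z in ((.014,.02) if k=="do" else (.032,)): 
        rr=cv2.minAreaRect((onz(s,b[k][2],z)[:,:2]*1000).astype(np.float32)); print(k,z,np.round(rr[0],1),np.round(rr[1],1),round(rr[2],1),b[k][1])
print("do tri",tri(s,b["do"][0],t,bt["do"][0]))
# stone top-face: brighter part
g=cv2.cvtColor(s["color"],cv2.COLOR_RGB2GRAY); m=cv2.drawContours(np.zeros_like(g),[b["stone"][2].reshape(-1,1,2)],-1,1,-1)
v=g[m>0]; th,_=cv2.threshold(v.reshape(-1,1),0,255,cv2.THRESH_OTSU);print("otsu",th)
mm=((g>th)&(m>0)).astype(np.uint8); c=max(cv2.findContours(mm,0,cv2.CHAIN_APPROX_NONE)[0],key=cv2.contourArea)[:,0]
rp=cv2.minAreaRect(c.astype(np.float32));print("px",rp)
rr=cv2.minAreaRect((onz(s,c,.03)[:,:2]*1000).astype(np.float32));print("stone top",rr)
print("tri",tri(s,rp[0],t,cv2.minAreaRect(bt["stone"][2].astype(np.float32))[0]))
E
```

```text
shift [-0.1822 -0.159  -0.0824] turn [-0.0002  0.0004  0.0001] at [ 0.4628 -0.091   0.0075] t 9.35
do 0.014 [612.9 -85.4] [45.4 99.6] 81.6 [ 254  267   50   77 2803]
do 0.02 [608.9 -85.5] [44.6 97.7] 81.6 [ 254  267   50   77 2803]
stone 0.032 [446.7  60.1] [48.2 90.1] 67.1 [ 387  121   86   97 4303]
block 0.032 [ 448. -228.] [44.7 62.6] 26.1 [  98  140   73   61 2536]
do tri [ 0.61137677 -0.08488791  0.01229885]
otsu 105.0
px ((434.5375061035156, 171.0205841064453), (34.87424087524414, 98.24015808105469), 28.757122039794922)
stone top ((449.7095642089844, 67.28155517578125), (35.15043258666992, 90.62755584716797), 67.31221008300781)
tri [0.44920828 0.06774037 0.03043289]
```

>>> step_arm([
  [0.02, 0, 0, -0.01, 0, 0, 0],
  [0.02, 0, 0, -0.03, 0, 0, 0],
  [0.02, 0, 0, -0.055, 0, 0, 0],
  [0.02, -0.01, -0.009, -0.075, 0, 0, 0],
  [0.02, -0.025, -0.022, -0.08, 0, 0, 0],
  [0.02, -0.045, -0.039, -0.08, 0, 0, 0],
  [0.02, -0.065, -0.057, -0.08, 0, 0, 0],
  [0.02, -0.085, -0.074, -0.08, 0, 0, 0],
  [0.02, -0.105, -0.092, -0.08, 0, 0, 0],
  [0.02, -0.125, -0.109, -0.08, 0, 0, 0],
  [0.02, -0.145, -0.127, -0.08, 0, 0, 0],
  [0.02, -0.162, -0.141, -0.08, 0, 0, 0],
  [0.02, -0.174, -0.152, -0.08, 0, 0, 0],
  [0.02, -0.18, -0.157, -0.08, 0, 0, 0],
  [0.02, -0.182, -0.159, -0.08, 0, 0, 0],
  [0.02, -0.182, -0.159, -0.08, 0, 0, 0],
  [0.02, -0.182, -0.159, -0.08, 0, 0, 0],
  [0.02, -0.182, -0.159, -0.08, 0, 0, 0],
])

```text
time: 10.85
position: [0.6438, -0.2491, 0.0867]
eef_rot: [-0.0, -0.0, 1.0, -0.0]
contact_force: [0.0, -0.2, -1.0]
gripper_width: 0.0363
finger_force: 60.1
```

```bash
python3 - <<'E'
from h import *
s=snap("wrist");t=snap("scene");tp=snap("top");pickle.dump(tp,open("top1.pkl","wb"));pickle.dump(s,open("w4.pkl","wb"))
a=s["color"]; b=cv2.resize(t["color"][190:325,120:300],(360,270),interpolation=cv2.INTER_CUBIC)
v=np.zeros((560,800,3),np.uint8); v[:420,:440]=a[:,60:500]; v[:270,440:]=b
v[280:550,440:]=cv2.resize(t["color"][170:290,270:430],(360,270),interpolation=cv2.INTER_CUBIC)
cv2.imwrite("pics/w4.png",v[:,:,::-1]); print(arm.sense()["contact_force"])
E
python3 go.py .645 -.25 .0225 90
```

```text
[ 0.46964208 -0.49153811 -1.00345909]
shift [-0.0009 -0.0006  0.0643] turn [-0.0004 -0.0006  0.0007] at [ 0.6441 -0.2493  0.0868] t 11.0
```

View pics/w4.png

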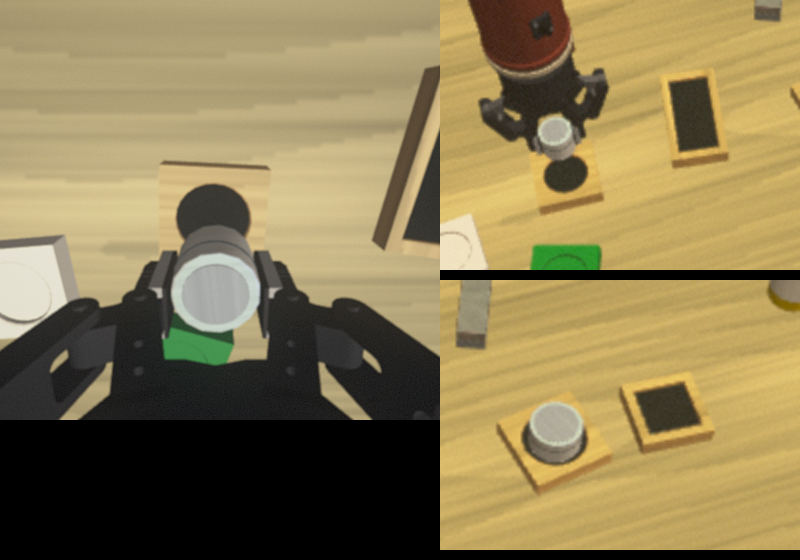

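The wide tin sits centred and level in its recess (lower right panel). The small tin (275,292) hangs over the pine dock, recess centre x≈273. Lowering with a correction of about 1 mm.

>>> step_arm([
  [0.02, -0.001, -0.0015, 0.015, 0, 0, 0],
  [0.02, -0.001, -0.0015, 0.03, 0, 0, 0],
  [0.02, -0.001, -0.0015, 0.043, 0, 0, 0],
  [0.02, -0.001, -0.0015, 0.053, 0, 0, 0],
  [0.02, -0.001, -0.0015, 0.059, 0, 0, 0],
  [0.02, -0.001, -0.0015, 0.062, 0, 0, 0],
  [0.02, -0.001, -0.0015, 0.064, 0, 0, 0],
  [0.02, -0.001, -0.0015, 0.065, 0, 0, 0],
  [0.02, -0.001, -0.0015, 0.0657, 0, 0, 0],
  [0.02, -0.001, -0.0015, 0.0657, 0, 0, 0],
])

```text
time: 11.83
position: [0.6455, -0.2519, 0.0217]
eef_rot: [0.0, -0.0, 1.0, -0.001]
contact_force: [-1.6, 0.6, 2.0]
gripper_width: 0.0367
finger_force: 60.3
```

>>> step_arm([
  [0.02, -0.0, 0, 0.0005, 0, 0, 0],
  [0.085, 0, 0, 0.0005, 0, 0, 0],
  [0.085, 0, 0, 0, 0, 0, 0],
  [0.085, 0, 0, 0, 0, 0, 0],
  [0.085, 0, 0, 0, 0, 0, 0],
  [0.085, 0, 0, -0.01, 0, 0, 0],
  [0.085, 0, 0, -0.03, 0, 0, 0],
  [0.085, 0, 0, -0.06, 0, 0, 0],
  [0.085, 0, 0, -0.095, 0, 0, 0],
  [0.085, 0, 0, -0.125, 0, 0, 0],
  [0.085, 0, 0, -0.15, 0, 0, 0],
  [0.085, 0, 0, -0.16, 0, 0, 0],
  [0.085, 0, 0, -0.16, 0, 0, 0],
  [0.085, 0, 0, -0.16, 0, 0, 0],
])

```text
time: 13.0
position: [0.6453, -0.2514, 0.1807]
eef_rot: [-0.0, -0.0, 1.0, -0.0]
contact_force: [-0.2, 0.6, -0.9]
gripper_width: 0.0853
finger_force: 0.0
```

```bash
python3 go.py .4497 .0675 .18 67.3
```

```text
shift [0.1956 0.3189 0.0005] turn [-9.000e-04 -3.000e-04  3.964e-01] at [ 0.6453 -0.2514  0.1807] t 13.0
```

>>> step_arm([
  [0.085, 0.006, 0.01, 0, 0, 0, 0],
  [0.085, 0.018, 0.03, 0, 0, 0, 0.03],
  [0.085, 0.034, 0.055, 0, 0, 0, 0.06],
  [0.085, 0.05, 0.082, 0, 0, 0, 0.09],
  [0.085, 0.066, 0.108, 0, 0, 0, 0.13],
  [0.085, 0.082, 0.134, 0, 0, 0, 0.17],
  [0.085, 0.098, 0.16, 0, 0, 0, 0.21],
  [0.085, 0.114, 0.186, 0, 0, 0, 0.25],
  [0.085, 0.13, 0.212, 0, 0, 0, 0.29],
  [0.085, 0.146, 0.238, 0, 0, 0, 0.33],
  [0.085, 0.162, 0.264, 0, 0, 0, 0.36],
  [0.085, 0.178, 0.29, 0, 0, 0, 0.39],
  [0.085, 0.189, 0.308, 0, -0.001, 0, 0.3964],
  [0.085, 0.1956, 0.3189, 0.0005, -0.001, 0, 0.3964],
  [0.085, 0.1956, 0.3189, 0.0005, -0.001, 0, 0.3964],
  [0.085, 0.1956, 0.3189, 0.0005, -0.001, 0, 0.3964],
])

```text
time: 14.33
position: [0.4488, 0.0676, 0.1789]
eef_rot: [-0.001, 0.196, 0.981, -0.001]
contact_force: [0.1, 0.0, 0.2]
gripper_width: 0.0847
finger_force: 0.0
```

```bash
python3 - <<'E'
from h import *
s=snap("wrist");save(s,"pics/w5.png");pickle.dump(s,open("w5.pkl","wb"))
print(proj(s,[.4497,.0675,.03]))
E
python3 go.py .4497 .0675 .007 67.3
```

```text
[[274.72412547 193.06520259]]
shift [-0.0004  0.001   0.1722] turn [-0.0016 -0.0016  0.0002] at [0.4493 0.0668 0.1792] t 14.3833
```

View pics/w5.png

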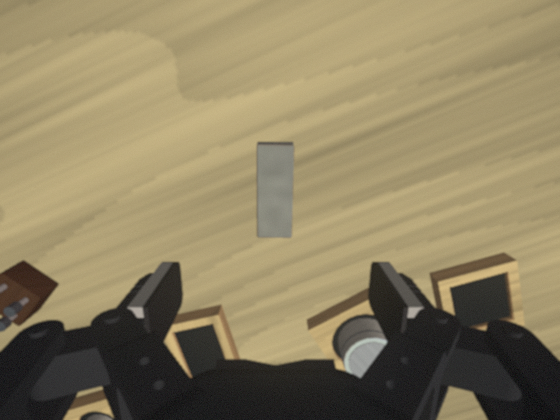

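The stone is centred at (275,191) and aligned square to the jaws. Descending.

>>> step_arm([
  [0.085, 0, 0, 0.03, 0, 0, 0],
  [0.085, 0, 0, 0.06, 0, 0, 0],
  [0.085, 0, 0, 0.09, 0, 0, 0],
  [0.085, 0, 0, 0.115, 0, 0, 0],
  [0.085, 0, 0, 0.137, 0, 0, 0],
  [0.085, 0, 0, 0.155, 0, 0, 0],
  [0.085, 0, 0, 0.166, 0, 0, 0],
  [0.085, 0, 0, 0.172, 0, 0, 0],
  [0.085, 0, 0, 0.172, 0, 0, 0],
  [0.015, 0, 0, 0.172, 0, 0, 0],
  [0.015, 0, 0, 0.172, 0, 0, 0],
  [0.015, 0, 0, 0.172, 0, 0, 0],
  [0.015, 0, 0, 0.172, 0, 0, 0],
  [0.015, 0, 0, 0.172, 0, 0, 0],
  [0.015, 0, 0, 0.172, 0, 0, 0],
  [0.015, 0, 0, 0.172, 0, 0, 0],
  [0.015, 0, 0, 0.172, 0, 0, 0],
  [0.015, 0, 0, 0.172, 0, 0, 0],
])

```text
time: 15.88
position: [0.4502, 0.0676, 0.009]
eef_rot: [0.0, 0.197, 0.98, 0.0]
contact_force: [-2.9, -1.0, 6.6]
gripper_width: 0.0326
finger_force: 60.1
```

```bash
python3 go.py .6114 -.085 .09 81.7
```

```text
shift [-0.2076 -0.0785 -0.081 ] turn [ 0.0009  0.0003 -0.2512] at [0.4502 0.0676 0.009 ] t 15.8833
```

>>> step_arm([
  [0.015, 0, 0, -0.01, 0, 0, 0],
  [0.015, 0, 0, -0.03, 0, 0, 0],
  [0.015, 0, 0, -0.055, 0, 0, 0],
  [0.015, -0.012, -0.0045, -0.075, 0, 0, -0.01],
  [0.015, -0.03, -0.011, -0.081, 0, 0, -0.035],
  [0.015, -0.05, -0.019, -0.081, 0, 0, -0.06],
  [0.015, -0.07, -0.0265, -0.081, 0, 0, -0.085],
  [0.015, -0.09, -0.034, -0.081, 0, 0, -0.11],
  [0.015, -0.11, -0.0415, -0.081, 0, 0, -0.135],
  [0.015, -0.13, -0.049, -0.081, 0, 0, -0.16],
  [0.015, -0.15, -0.0567, -0.081, 0, 0, -0.185],
  [0.015, -0.17, -0.0643, -0.081, 0, 0, -0.21],
  [0.015, -0.187, -0.0707, -0.081, 0, 0, -0.23],
  [0.015, -0.199, -0.0752, -0.081, 0, 0, -0.245],
  [0.015, -0.205, -0.0776, -0.081, 0, 0, -0.2512],
  [0.015, -0.2076, -0.0785, -0.081, 0, 0, -0.2512],
  [0.015, -0.2076, -0.0785, -0.081, 0, 0, -0.2512],
  [0.015, -0.2076, -0.0785, -0.081, 0, 0, -0.2512],
])

```text
time: 17.38
position: [0.6104, -0.0843, 0.0891]
eef_rot: [-0.001, 0.072, 0.997, 0.0]
contact_force: [0.4, -0.4, -2.3]
gripper_width: 0.0326
finger_force: 60.2
```

```bash
python3 - <<'E'
from h import *
s=snap("wrist");t=snap("scene");pickle.dump(s,open("w6.pkl","wb"))
a=s["color"]; v=np.zeros((560,800,3),np.uint8); v[:420,:440]=a[:,60:500]
v[:270,440:]=cv2.resize(t["color"][180:315,170:350],(360,270),interpolation=cv2.INTER_CUBIC)
v[280:550,440:]=cv2.resize(t["color"][230:320,130:250],(360,270),interpolation=cv2.INTER_CUBIC)
cv2.imwrite("pics/w6.png",v[:,:,::-1]); print(arm.sense()["contact_force"])
E
python3 go.py .6114 -.085 .023 81.7
```

```text
[ 0.16944534 -0.59809612 -1.3070295 ]
shift [-0.0012 -0.0008  0.0661] turn [ 0.0006 -0.001   0.0006] at [ 0.6104 -0.0841  0.0891] t 17.4833
```

View pics/w6.png

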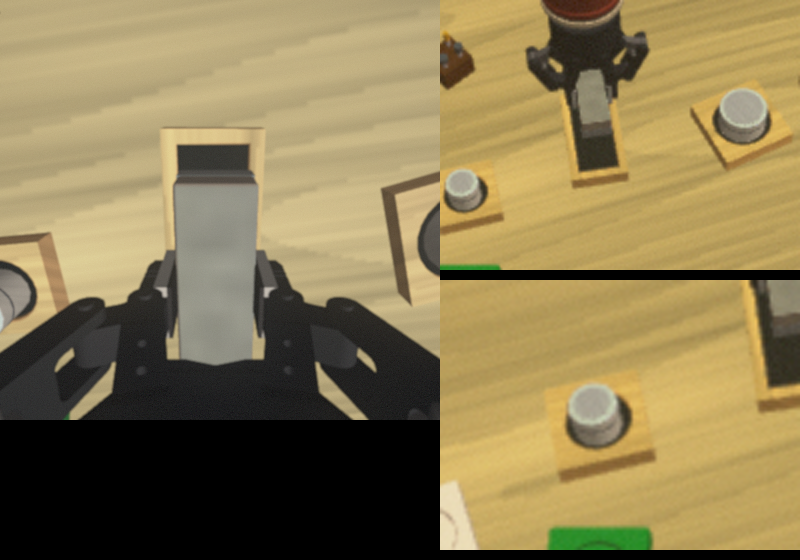

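The small tin sits level in its recess (lower right). The stone (275,270) is aligned over the oblong recess (columns 237–310). Lowering.

>>> step_arm([
  [0.015, -0.001, -0.001, 0.015, 0, 0, 0],
  [0.015, -0.001, -0.0013, 0.03, 0, 0, 0],
  [0.015, -0.001, -0.0013, 0.043, 0, 0, 0],
  [0.015, -0.001, -0.0013, 0.053, 0, 0, 0],
  [0.015, -0.001, -0.0013, 0.059, 0, 0, 0],
  [0.015, -0.001, -0.0013, 0.062, 0, 0, 0],
  [0.015, -0.001, -0.0013, 0.064, 0, 0, 0],
  [0.015, -0.001, -0.0013, 0.0655, 0, 0, 0],
  [0.015, -0.001, -0.0013, 0.0665, 0, 0, 0],
  [0.015, -0.001, -0.0013, 0.0665, 0, 0, 0],
])

```text
time: 18.32
position: [0.612, -0.0866, 0.0232]
eef_rot: [0.0, 0.073, 0.997, 0.0]
contact_force: [-1.6, 0.6, 0.8]
gripper_width: 0.0328
finger_force: 60.3
```

>>> step_arm([
  [0.015, 0, 0, 0.0007, 0, 0, 0],
  [0.015, 0, 0, 0.0007, 0, 0, 0],
  [0.085, 0, 0, 0.0007, 0, 0, 0],
  [0.085, 0, 0, 0, 0, 0, 0],
  [0.085, 0, 0, 0, 0, 0, 0],
  [0.085, 0, 0, 0, 0, 0, 0],
  [0.085, 0, 0, -0.01, 0, 0, 0],
  [0.085, 0, 0, -0.03, 0, 0, 0],
  [0.085, 0, 0, -0.06, 0, 0, 0],
  [0.085, 0, 0, -0.095, 0, 0, 0],
  [0.085, 0, 0, -0.13, 0, 0, 0],
  [0.085, 0, 0, -0.16, 0, 0, 0],
  [0.085, 0, 0, -0.178, 0, 0, 0],
  [0.085, 0, 0, -0.178, 0, 0, 0],
  [0.085, 0, 0, -0.178, 0, 0, 0],
])

```text
time: 19.57
position: [0.6123, -0.0867, 0.2022]
eef_rot: [0.001, 0.073, 0.997, 0.0]
contact_force: [-0.3, -0.7, -0.2]
gripper_width: 0.0851
finger_force: 0.0
```

```bash
python3 go.py .450 -.228 .2 116
```

```text
shift [ 0.1402 -0.1633  0.0018] turn [ 1.000e-04  2.100e-03 -5.989e-01] at [ 0.6123 -0.0867  0.2022] t 19.5667
```

>>> step_arm([
  [0.085, 0.008, -0.01, 0, 0, 0, -0.03],
  [0.085, 0.02, -0.024, 0, 0, 0, -0.08],
  [0.085, 0.033, -0.039, 0, 0, 0, -0.13],
  [0.085, 0.046, -0.054, 0, 0, 0, -0.18],
  [0.085, 0.059, -0.069, 0, 0, 0, -0.23],
  [0.085, 0.072, -0.084, 0, 0, 0, -0.28],
  [0.085, 0.085, -0.099, 0, 0, 0, -0.33],
  [0.085, 0.098, -0.114, 0, 0, 0, -0.38],
  [0.085, 0.11, -0.128, 0, 0, 0, -0.43],
  [0.085, 0.122, -0.142, 0, 0, 0, -0.48],
  [0.085, 0.132, -0.154, 0, 0, 0, -0.53],
  [0.085, 0.138, -0.161, 0, 0, 0, -0.57],
  [0.085, 0.1402, -0.1633, 0.0018, 0, 0, -0.599],
  [0.085, 0.1402, -0.1633, 0.0018, 0, 0, -0.599],
  [0.085, 0.1402, -0.1633, 0.0018, 0, 0, -0.599],
  [0.085, 0.1402, -0.1633, 0.0018, 0, 0, -0.599],
])

```text
time: 20.9
position: [0.4494, -0.2273, 0.1983]
eef_rot: [-0.001, -0.225, 0.974, 0.0]
contact_force: [0.2, -0.5, 1.3]
gripper_width: 0.0852
finger_force: 0.0
```

```bash
python3 - <<'E'
from h import *
s=snap("wrist");pickle.dump(s,open("w7.pkl","wb"));u,v=proj(s,[.450,-.228,.032])[0].astype(int);print(u,v)
c=s["color"][v-75:v+75,u-100:u+100];save({"color":cv2.resize(c,(800,600),interpolation=cv2.INTER_CUBIC)},"pics/w7.png");print("crop origin",u-100,v-75)
E
python3 go.py .45 -.228 .2 116
```

```text
274 187
crop origin 174 112
shift [-0.0001 -0.0008 -0.0015] turn [ 0.0008 -0.0012  0.0001] at [ 0.4496 -0.2274  0.1985] t 20.95
```

View pics/w7.png

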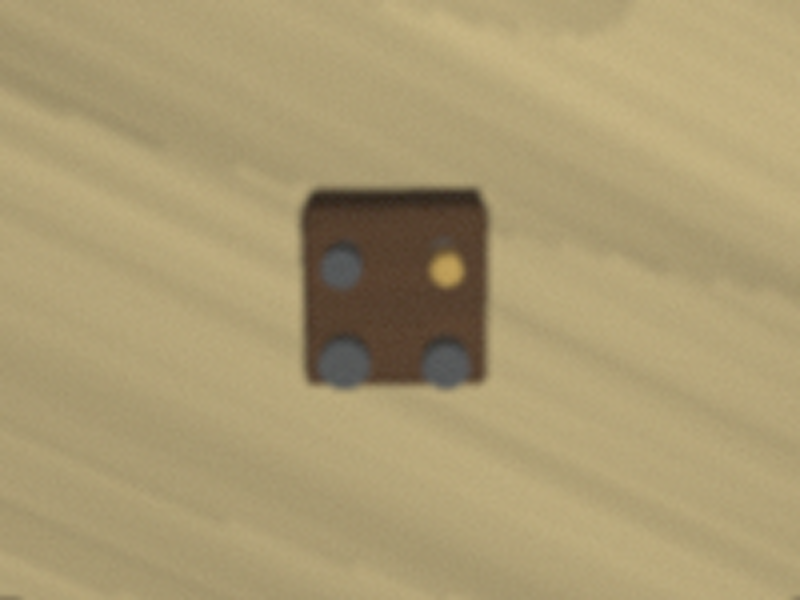

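The block is square to the jaws; its top face centre is at (272.9,185.5), 45 px wide.

```bash
python3 - <<'E'
from m import *
s=pickle.load(open("w7.pkl","rb"));print(onz(s,[272.9,185.5],.032), onz(s,[[250.3,185.5],[295.5,185.5]],.032))
# top-face front edge corners in two wrist views for height: w3 vs w7 via lower edge midpoints
w3=pickle.load(open("w3.pkl","rb")); 
print("tri w7/top", tri(s,[272.9,185.5],S["top"],(361.3,273.0)))
# square dock from w1 + top
w=pickle.load(open("w1.pkl","rb"));b=blobs(w,{"dq":(268,322)})["dq"];bt=blobs(S["top"],W["top"])["dq"]
rr=cv2.minAreaRect((onz(w,b[2],.014)[:,:2]*1000).astype(np.float32));print("dq",rr,tri(w,b[0],S["top"],bt[0]))
E
python3 go.py .45 -.228 .008 116
```

```text
[[ 0.44856966 -0.22993494  0.032     ]] [[ 0.45833156 -0.25000445  0.032     ]
 [ 0.43880671 -0.20986327  0.032     ]]
tri w7/top [ 0.45135643 -0.22891835  0.01953493]
dq ((653.6277465820312, 225.3367919921875), (57.18936538696289, 54.711280822753906), 85.52723693847656) [0.6506091  0.22618514 0.01783868]
shift [-0.0003 -0.0009  0.1905] turn [ 0.0008 -0.0012  0.0001] at [ 0.4496 -0.2274  0.1985] t 20.95
```

>>> step_arm([
  [0.085, 0.001, -0.001, 0.03, 0, 0, 0],
  [0.085, 0.0015, -0.002, 0.06, 0.0008, -0.001, 0],
  [0.085, 0.0015, -0.002, 0.09, 0.0008, -0.001, 0],
  [0.085, 0.0015, -0.002, 0.115, 0.0008, -0.001, 0],
  [0.085, 0.0015, -0.002, 0.14, 0.0008, -0.001, 0],
  [0.085, 0.0015, -0.002, 0.16, 0.0008, -0.001, 0],
  [0.085, 0.0015, -0.002, 0.177, 0.0008, -0.001, 0],
  [0.085, 0.0015, -0.002, 0.187, 0.0008, -0.001, 0],
  [0.085, 0.0015, -0.002, 0.192, 0.0008, -0.001, 0],
  [0.085, 0.0015, -0.002, 0.192, 0.0008, -0.001, 0],
  [0.025, 0.0015, -0.002, 0.192, 0.0008, -0.001, 0],
  [0.025, 0.0015, -0.002, 0.192, 0.0008, -0.001, 0],
  [0.025, 0.0015, -0.002, 0.192, 0.0008, -0.001, 0],
  [0.025, 0.0015, -0.002, 0.192, 0.0008, -0.001, 0],
  [0.025, 0.0015, -0.002, 0.192, 0.0008, -0.001, 0],
  [0.025, 0.0015, -0.002, 0.192, 0.0008, -0.001, 0],
  [0.025, 0.0015, -0.002, 0.192, 0.0008, -0.001, 0],
  [0.025, 0.0015, -0.002, 0.192, 0.0008, -0.001, 0],
])

```text
time: 22.45
position: [0.4496, -0.2305, 0.008]
eef_rot: [0.001, -0.225, 0.974, -0.0]
contact_force: [-1.7, 1.0, 6.2]
gripper_width: 0.045
finger_force: 61.6
```

```bash
python3 go.py .55 -.05 .15 100; python3 go.py .651 .226 .15 85.2
```

```text
shift [-0.1696  0.118  -0.1418] turn [-0.001   0.0022  0.2795] at [ 0.4496 -0.2305  0.008 ] t 22.45
shift [-0.3814  0.3217 -0.1417] turn [-0.0007  0.0023  0.5378] at [ 0.4496 -0.2305  0.008 ] t 22.45
```

>>> step_arm([
  [0.025, 0, 0, -0.01, 0, 0, 0],
  [0.025, 0, 0, -0.03, 0, 0, 0],
  [0.025, 0, 0, -0.055, 0, 0, 0],
  [0.025, 0, 0, -0.08, 0, 0, 0],
  [0.025, -0.008, 0.007, -0.1, 0, 0, 0],
  [0.025, -0.02, 0.017, -0.11, 0, 0, 0],
  [0.025, -0.036, 0.03, -0.11, 0, 0, 0],
  [0.025, -0.052, 0.044, -0.11, 0, 0, 0],
  [0.025, -0.068, 0.057, -0.11, 0, 0, 0],
  [0.025, -0.084, 0.071, -0.11, 0, 0, 0],
  [0.025, -0.1, 0.084, -0.11, 0, 0, 0],
  [0.025, -0.116, 0.098, -0.11, 0, 0, 0],
  [0.025, -0.132, 0.111, -0.11, 0, 0, 0],
  [0.025, -0.148, 0.125, -0.11, 0, 0, 0],
  [0.025, -0.164, 0.138, -0.11, 0, 0, 0],
  [0.025, -0.178, 0.15, -0.11, 0, 0, 0],
  [0.025, -0.187, 0.1577, -0.11, 0, 0, 0],
  [0.025, -0.19, 0.16, -0.11, 0, 0, 0],
  [0.025, -0.19, 0.16, -0.11, 0, 0, 0],
  [0.025, -0.19, 0.16, -0.11, 0, 0, 0],
])

```text
time: 24.12
position: [0.549, -0.0043, 0.117]
eef_rot: [0.0, -0.225, 0.974, -0.0]
contact_force: [-1.2, -0.3, -0.6]
gripper_width: 0.0447
finger_force: 61.5
```

```bash
python3 go.py .652 .226 .092 85.2
```

```text
shift [-0.1934  0.162   0.0249] turn [-8.000e-04  3.000e-04  5.368e-01] at [ 0.549  -0.0043  0.117 ] t 24.1167
```

>>> step_arm([
  [0.025, -0.008, 0.007, 0, 0, 0, 0.02],
  [0.025, -0.02, 0.017, 0, 0, 0, 0.06],
  [0.025, -0.036, 0.03, 0, 0, 0, 0.1],
  [0.025, -0.052, 0.044, 0, 0, 0, 0.14],
  [0.025, -0.068, 0.057, 0, 0, 0, 0.18],
  [0.025, -0.084, 0.071, 0, 0, 0, 0.22],
  [0.025, -0.1, 0.084, 0, 0, 0, 0.27],
  [0.025, -0.116, 0.098, 0, 0, 0, 0.32],
  [0.025, -0.132, 0.111, 0, 0, 0, 0.37],
  [0.025, -0.148, 0.125, 0, 0, 0, 0.42],
  [0.025, -0.164, 0.138, 0.005, 0, 0, 0.46],
  [0.025, -0.178, 0.15, 0.01, 0, 0, 0.5],
  [0.025, -0.188, 0.158, 0.016, 0, 0, 0.53],
  [0.025, -0.192, 0.161, 0.022, 0, 0, 0.537],
  [0.025, -0.1934, 0.162, 0.025, 0, 0, 0.537],
  [0.025, -0.1934, 0.162, 0.025, 0, 0, 0.537],
  [0.025, -0.1934, 0.162, 0.025, 0, 0, 0.537],
  [0.025, -0.1934, 0.162, 0.025, 0, 0, 0.537],
])

```text
time: 25.62
position: [0.6524, 0.2257, 0.0925]
eef_rot: [0.001, 0.042, 0.999, -0.0]
contact_force: [-0.0, 0.6, -1.3]
gripper_width: 0.0449
finger_force: 61.5
```

```bash
python3 - <<'E'
from h import *
s=snap("wrist");t=snap("scene");pickle.dump(s,open("w8.pkl","wb"))
a=s["color"]; v=np.zeros((560,800,3),np.uint8); v[:420,:440]=a[:,60:500]
v[:270,440:]=cv2.resize(t["color"][150:285,270:450],(360,270),interpolation=cv2.INTER_CUBIC)
v[280:550,440:]=cv2.resize(t["color"][200:290,200:320],(360,270),interpolation=cv2.INTER_CUBIC)
cv2.imwrite("pics/w8.png",v[:,:,::-1]); print(arm.sense()["contact_force"])
E
python3 go.py .652 .226 .0225 85.2
```

```text
[-0.34272814  0.79841747 -0.55474496]
shift [ 0.0004 -0.0003  0.0701] turn [ 0.0001  0.0013 -0.0001] at [0.6524 0.2262 0.0926] t 25.7167
```

View pics/w8.png

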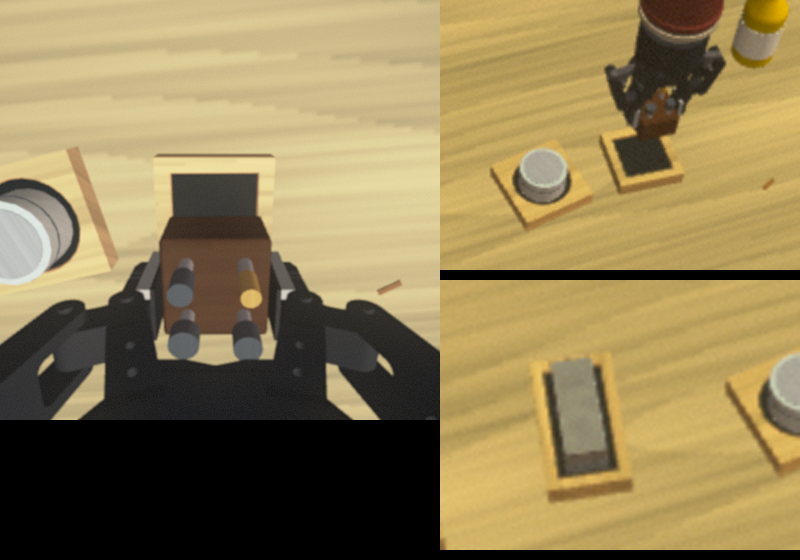

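The stone sits in its recess (lower right). The block is centred over the square recess (columns 232–318, block centre 275) and parallel to it. Lowering.

>>> step_arm([
  [0.025, 0, 0, 0.015, 0, 0.001, 0],
  [0.025, 0, 0, 0.03, 0, 0.001, 0],
  [0.025, 0, 0, 0.045, 0, 0.001, 0],
  [0.025, 0, 0, 0.056, 0, 0.001, 0],
  [0.025, 0, 0, 0.063, 0, 0.001, 0],
  [0.025, 0, 0, 0.067, 0, 0.001, 0],
  [0.025, 0, 0, 0.069, 0, 0.001, 0],
  [0.025, 0, 0, 0.0702, 0, 0.001, 0],
  [0.025, 0, 0, 0.0712, 0, 0.001, 0],
  [0.025, 0, 0, 0.0712, 0, 0.001, 0],
])

```text
time: 26.55
position: [0.6527, 0.2273, 0.0221]
eef_rot: [0.0, 0.042, 0.999, 0.0]
contact_force: [-2.4, -1.0, 4.3]
gripper_width: 0.0451
finger_force: 62.0
```

Contact is at 22.1 mm, as expected. Releasing, then lifting clear of the bits.

>>> step_arm([
  [0.085, 0, 0, 0, 0, 0, 0],
  [0.085, 0, 0, 0, 0, 0, 0],
  [0.085, 0, 0, 0, 0, 0, 0],
  [0.085, 0, 0, 0, 0, 0, 0],
  [0.085, 0, 0, -0.01, 0, 0, 0],
  [0.085, 0, 0, -0.03, 0, 0, 0],
  [0.085, 0, 0, -0.06, 0, 0, 0],
  [0.085, 0, 0, -0.095, 0, 0, 0],
  [0.085, 0, 0, -0.13, 0, 0, 0],
  [0.085, 0, 0, -0.165, 0, 0, 0],
  [0.085, 0, 0, -0.2, 0, 0, 0],
  [0.085, 0.03, 0, -0.21, 0, 0, 0],
  [0.085, 0.07, 0, -0.21, 0, 0, 0],
  [0.085, 0.11, 0, -0.21, 0, 0, 0],
  [0.085, 0.15, 0, -0.21, 0, 0, 0],
  [0.085, 0.18, 0, -0.21, 0, 0, 0],
  [0.085, 0.18, 0, -0.21, 0, 0, 0],
  [0.085, 0.18, 0, -0.21, 0, 0, 0],
])

```text
time: 28.05
position: [0.4718, 0.2428, 0.2321]
eef_rot: [0.0, 0.04, 0.999, 0.001]
contact_force: [0.9, 0.2, 0.0]
gripper_width: 0.0849
finger_force: 0.0
```

```bash
python3 - <<'E'
from h import *
t=snap("scene");save({"color":cv2.resize(t["color"][130:330,40:460],None,fx=1.9,fy=1.9,interpolation=cv2.INTER_CUBIC)},"pics/fin.png")
E
```

```text
(no output)
```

View pics/fin.png

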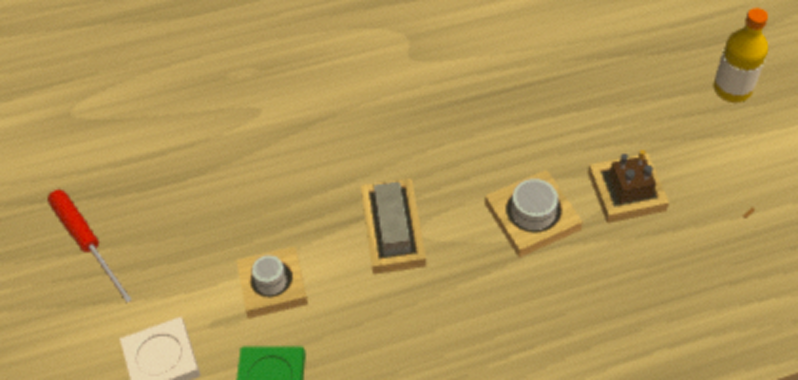

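All four objects stand level in their own docks, and the bottle and screwdriver are where they were. Handing in.

```bash
python3 -c "
from cell import arm
print(arm.job_done())"
```

```text
the job is handed in; nothing more can be done
None
```

The wide tin, small tin, sharpening stone and bit block were each set down in their own pine docks and released; the glue bottle and screwdriver were left alone. I handed the job in at about 28 s of the 93 s allowed, and no verdict came back.

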